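# Clear the flat box off the slate and set the slate on the display stand

## Robot

A 6-joint arm with a two-finger parallel gripper is mounted at the origin on the work surface. World frame = base frame: x ahead of the robot, y to its left, z up, the work surface at z = 0. Lengths are in m, angles in rad, forces in N, time in s.
With the tool pointing down it reaches from about 0.375 to 0.975 m from the base axis. Payload 3.8 kg.
Tool frame: the origin (TCP) lies at the very end of the fingers, on their centre line; the grasp point (between the pads) lies 19 mm behind it; z points along the fingers, y is the line along which they close (so a half turn about z gives the same grasp; the last joint's range is limited). The gripper opens to 85 mm and grips with 20 to 120 N. Pads are 22 mm wide; open, the fingers measure 114 mm over their backs; the gripper's body (76 mm by 85 mm) begins 54 mm behind the grasp point. The pads swing forward as they close: fully open they stand 13 mm farther back than shut.
Start: joints at [-1.186, 0.264, 1.604, -0, 1.274, -0.037], TCP at [0.276, -0.616, 0.231] pointing down, gripper open.
Joint ranges: [-2.63, 2.63], [-0.94, 2.18], [0.31, 2.57], [-1.31, 4.45], [0, 2.66], [-2.55, 2.55]. Speed limits (rad/s): [2.57, 2.57, 3.14, 3.14, 3.14, 3.14].

## Interface

Orientations are given as a rotation vector (axis times angle).
In Python, from workcell import * gives the robot as it stands.
- The arm moves only by the shell command python3 -m crank 'ROWS' [OPENING] [FORCE]. ROWS is JSON, a list that holds one entry, the list of rows, each a list of 6 numbers: the shift along the tool's x, y, z in cm, then the turn, a rotation vector about the tool's x, y, z in rad. In form: [[[dx, dy, dz, ax, ay, az], ...]]. A call has 1 to 8 rows; each row shifts and turns the commanded pose from where the row before left it, along the tool's axes as they then stand; what a row does not reach is not made up. A row lasts 1/12 s, in which the tool goes at most 41.7 mm and 7.16 degrees, less where a joint would pass 70% of its speed; a pose out of reach is approached as far as the arm can. A call with a gripper value outside its range is refused whole. OPENING is the finger opening in cm, from 0 to 8.54, set as the call begins (- or left out, the last holds). The fingers move at their own pace and stop on an object; FORCE is the grip in N (left out, the last holds). Time passes only in rows, so rows that do not move let the fingers close. It gives the time, the measured TCP pose, the force, the opening and the grip force at its end, in the units of the state.
- read_state(): the state, without advancing time (a new reading comes with each control period).
- read_camera(name): name is "scene" or "side" or "wrist"; returns the picture (384x512x3 uint8, blue, green, red); there is no depth.
- camera_model(name): a dict with "camera_matrix" (3x3 intrinsics, pixels), "R" (3x3) and "t" (3): a world point X has camera coordinates R X + t. Camera axes: x right, y down, z forward; pixel columns grow to the right and rows downward; lengths in m; the calibration is good to about 2 mm. The wrist camera is an equidistant fisheye: a pixel r from the principal point sees the ray r / f radians off the axis. A picture is of the moment at which its call begins: read the wrist's pose just before it. camera_model takes no time and is no camera call; for the wrist camera it gives the pose at the moment of the call.
- finish_job(): hands the job in; it is judged then, once.
The state is a dict: "time": time; "q": joint angles; "joint_vel": joint speeds; "joint_torque": joint torques, N m; "tool_pos": TCP position; "tcp_rot": TCP orientation; "wrist_force": force on the tool from outside, world axes, zero at the start; "torque": the same for the moment, N m; "width": opening from 0.0 (shut) to 1.0 (fully open); "grip_force": force on a finger pad.
Only numpy, scipy, OpenCV 4.12 (cv2) and the standard library are available. Lean on these libraries where they do the work, as an engineer would, in place of code of your own. Each camera call takes 0.05 s, during which the arm holds its last target. There are 200 camera calls.

## Task

A flat archive box lies on top of the wooden plate rack and covers the framed school slate stored in it. Push the box along the rack's rails all the way to the end stops, without ever lifting it or letting it drop off the rails, then draw the slate up out of its slot. Gently lean the slate on the display stand, its lower long edge on the ledge between lip and back and roughly centred, and let go, leaving the box at the stops and everything else where it is.

Things in the scene. Friction and masses are not known exactly. Their poses are not given: they have to be found in the camera images.
- rack: Fixed wooden plate rack, 330 (x) by 200 (y) mm. Origin: centre of underside. Four slots across y at x = -110, -65, -20, +25 mm hold panels upright on a base 12 mm thick: each panel end (|y| 76 to 88 mm) stands in a groove 13 mm wide, 12 to 80 mm above the table. Open from above between its two rails (172 mm clear).
- rack_stops (a point): Point midway between the two rails at the rack's +x end, 155 mm from the rack's centre, 138 mm up. The rails, 14 mm wide, run along rack x at y = -93 and +93 mm, tops 138 mm above the table; here each ends in an upright stop 22 mm high with its inner face at this x. The other (-x) end has no stop.
- flatbox: Loose closed flat archive box of cream card with steel corners, 110 (x) by 216 (y) by 28 (z) mm, about 0.35 kg, lying across both rails (underside 138 mm up) over the slots at rack x = -110 and -65 mm. Origin: centre of its underside; axes about parallel to the rack's. Against the stops its origin is at rack x = +100 mm.
- slate: The framed school slate: dark slate in a light wooden frame, 10 mm thick (x), 170 wide (y), 120 high (z), about 0.32 kg, both faces alike. Stands on its long edge in the rack's slot at x = -110 or -65 mm, top edge 132 mm above the table, by far the tallest panel. Origin: middle of its lower long edge.
- slate_top (a point): Middle of the slate's upper long edge (120 mm above its origin).
- stand: Fixed dark wooden display stand, 200 mm wide (y). Ledge 15 mm above the table, from the back (x = 0) to the lip (inner face x = -30 mm, 14 mm higher than the ledge). The back, 70 mm along its slope, rises from x = 0, z = 15 mm and leans 15 degrees to +x; the slate leans on it, width along y. Origin: at table height under the foot of the back's front face.
- board: Plain plywood panel in the rack's other slot under the box (x = -65 or -110 mm), 10 by 170 by 70 mm high; stays there. Origin: middle of lower edge.
- plate: Plain aluminium panel in the rack's slot at x = +25 mm, 10 by 170 by 74 mm high; stays there. Origin: middle of lower edge.
- jar: Bystander: glass jar with cork lid, 84 mm diameter, 120 mm high. Origin: centre of underside.
- tin: Bystander: steel can with a paper label, 68 mm diameter, 90 mm high. Origin: centre of underside.
- roundtin: Bystander: plain brass cylinder, 80 mm diameter, 50 mm high. Origin: centre of underside.
- globe: Bystander: small globe on a foot, 180 mm high. Origin: centre of underside.

How it is judged:
On the way, in this order (a step that is already met when the one before it is completed fails the run):
1. the flat box has been pushed along the rails to the stops (within 15 mm) while the slate still stands in its slot (x of flatbox in the frame of rack above 0.085 m and z of flatbox in the frame of rack between 0.132 and 0.145 m and z of slate in the frame of rack below 0.02 m), for 0.2 s.
2. the slate has been drawn up clear of its slot (z of slate in the frame of rack above 0.085 m), for 0.1 s.
At the end, for the whole second after the job is handed in: The slate stands on the stand's ledge between lip and back, lower edge down, leaning back on the stand (10 to 34 degrees from upright), centred within 30 mm and parallel to the stand within 0.15 rad, released and at rest; the flat box lies flat on the rack's rails within 15 mm of the stops (x of flatbox in the frame of rack above 0.085 m and z of flatbox in the frame of rack between 0.132 and 0.145 m and x of slate in the frame of stand between -0.033 and 0.003 m and y of slate in the frame of stand between -0.03 and 0.03 m and z of slate in the frame of stand between 0.008 and 0.024 m and x of slate_top in the frame of stand above 0.005 m and angle between slate's own z axis and vertical between 0.18 and 0.6 rad and angle between the y axis of slate and the y axis of stand, either way round below 0.15 rad and linear speed of each of slate, flatbox below 0.02 m/s and contact force between slate and stand above 0.5 N); the robot touches nothing.
It fails at once if the slate was dropped: it fell freely, out of the fingers, faster than 0.45 m/s (contact force between the fingers and slate below 0.1 N and linear speed of slate above 0.45 m/s).
It fails at once if the flat box was lifted or tipped off the rails (z of flatbox in the frame of rack above 0.155 m or z of flatbox in the frame of rack below 0.128 m or angle between flatbox's own z axis and vertical above 0.15 rad).
It fails at once if another panel was moved by more than 20 mm, or a bystander by more than 30 mm (distance of any of board, plate from where it was at the start of the episode above 0.02 m or distance of any of jar, tin, roundtin, globe from where it was at the start of the episode above 0.03 m).
It also fails if it takes over 56 s, if anything falls off the work surface, if the arm or the gripper's body presses on something with over 40 N, if the wrist force passes 120 N, or if a joint passes its speed limit or range.

## Working session

There is one attempt and no reset: what is moved stays moved. The work goes in short steps, Python scripts to look and compute and a shell command to move; the robot and the scene stay as the last step left them, time stands still between calls to the robot, and variables do not carry over. Pictures are saved under pics/ and viewed, at most 13 in all, crops included, and the job is handed in when it is done.

```bash
mkdir -p pics; ls
python3 - <<'E'
from workcell import *
import cv2
s=read_state(); print({k:s[k] for k in('time','tool_pos','tcp_rot','q','width')})
for n in("scene","side"):
    cv2.imwrite(f"pics/{n}0.png",read_camera(n)); m=camera_model(n); print(n,m)
E
```

```text
pics
{'time': 0.0, 'tool_pos': array([ 0.27607243, -0.61517516,  0.22996935]), 'tcp_rot': array([-3.06987123e+00, -6.57144175e-01,  6.02911886e-04]), 'q': array([-1.18590097e+00,  2.64756113e-01,  1.60535672e+00, -1.93728782e-06,
        1.27368769e+00, -3.68638102e-02]), 'width': 0.9977188197943819}
scene {'camera_matrix': array([[402.02967705,   0.        , 257.54653158],
       [  0.        , 402.02967705, 189.02906963],
       [  0.        ,   0.        ,   1.        ]]), 'R': array([[-9.99811754e-01, -1.18857179e-02,  1.53357711e-02],
       [-1.94013584e-02,  6.20929051e-01, -7.83626634e-01],
       [-2.08460684e-04, -7.83776654e-01, -6.21042762e-01]]), 't': array([0.55558075, 0.03964495, 1.65525944])}
side {'camera_matrix': array([[386.63774674,   0.        , 255.02481235],
       [  0.        , 386.63774674, 185.99594412],
       [  0.        ,   0.        ,   1.        ]]), 'R': array([[ 0.30586745, -0.9520358 , -0.00854086],
       [-0.69865373, -0.21834927, -0.68132706],
       [ 0.64678286,  0.21436287, -0.7319293 ]]), 't': array([-0.09351416,  0.47202927,  1.15393646])}
```

View pics/scene0.png

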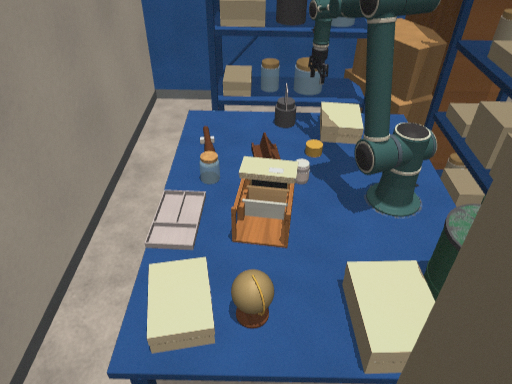

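View pics/side0.png

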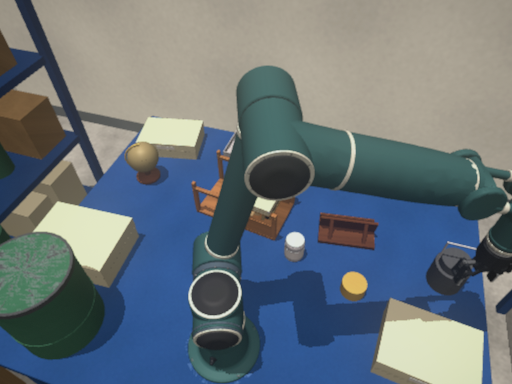

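Run:
```python
import cv2,numpy as np
a=cv2.imread("pics/scene0.png")[125:250,190:330]; a=cv2.resize(a,None,fx=4.4,fy=4.4,interpolation=cv2.INTER_CUBIC)
cv2.imwrite("pics/c1.png",a); print(a.shape)
```

```text
(550, 616, 3)
```

View pics/c1.png

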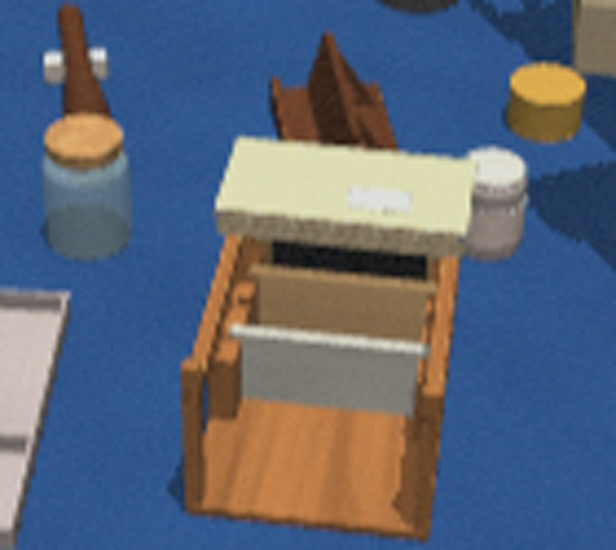

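```bash
cat > h.py <<'E'
from workcell import *
import cv2,numpy as np
from scipy.spatial.transform import Rotation as Ro
def ray(m,p):
    K=m["camera_matrix"];R=np.array(m["R"]);t=np.array(m["t"])
    v=np.linalg.solve(K,np.array([p[0],p[1],1.]))
    return -R.T@t,R.T@v
def wray(m,p):
    K=m["camera_matrix"];R=np.array(m["R"]);t=np.array(m["t"])
    d=np.array([(p[0]-K[0,2]),(p[1]-K[1,2])]);r=np.hypot(*d);th=r/K[0,0]
    v=np.r_[d/max(r,1e-9)*np.sin(th),np.cos(th)]
    return -R.T@t,R.T@v
def onz(rr,z):
    c,v=rr; return c+v*(z-c[2])/v[2]
def tri(rs):
    A=0;b=0
    for c,v in rs:
        v=v/np.linalg.norm(v);P=np.eye(3)-np.outer(v,v);A=A+P;b=b+P@c
    return np.linalg.solve(A,b)
E
python3 - <<'E'
from h import *
m=camera_model("scene")
c=lambda p:(190+(p[0]+.5)/4.4-.5,125+(p[1]+.5)/4.4-.5)
print("box");P=[onz(ray(m,c(p)),.166)for p in[(238,138),(477,158),(470,237),(218,212)]];print(np.round(P,3),np.mean(P,0))
print("rack bottom front corners",[onz(ray(m,c(p)),0.0).round(3) for p in[(188,511),(428,538)]])
print("stop tops",[onz(ray(m,c(p)),0.16).round(3) for p in[(190,362),(432,388)]])
print("platetop",[onz(ray(m,c(p)),0.086).round(3) for p in[(232,330),(427,350)]])
a=cv2.imread("pics/side0.png")[195:285,275:405]; cv2.imwrite("pics/c2.png",cv2.resize(a,None,fx=6,fy=6,interpolation=cv2.INTER_CUBIC))
E
```

```text
box
[[ 0.613 -0.045  0.166]
 [ 0.401 -0.021  0.166]
 [ 0.414  0.096  0.166]
 [ 0.626  0.068  0.166]] [0.51355128 0.02439114 0.166     ]
rack bottom front corners [array([0.644, 0.257, 0.   ]), array([0.448, 0.282, 0.   ])]
stop tops [array([0.639, 0.255, 0.16 ]), array([0.454, 0.28 , 0.16 ])]
platetop [array([0.612, 0.127, 0.086]), array([0.448, 0.149, 0.086])]
```

View pics/c2.png

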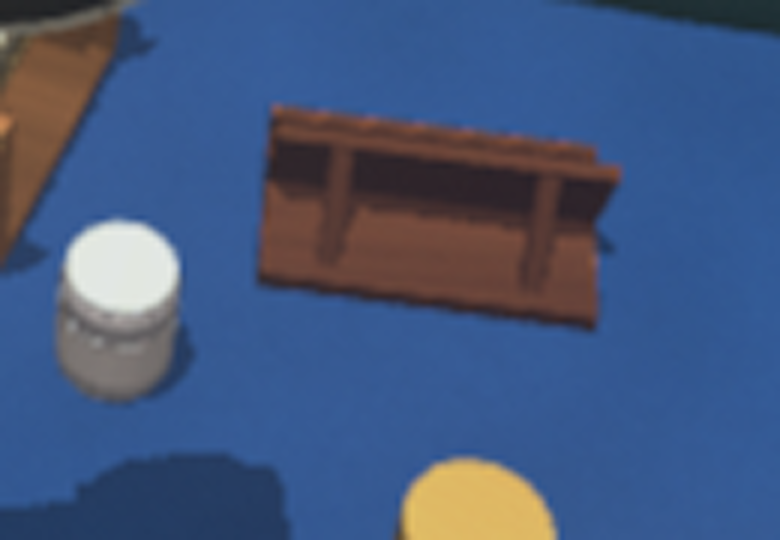

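```bash
cat >> h.py <<'E'
RC=np.array([.525,.109]);TH=np.deg2rad(82.5)
def plan(target=None,yaxis=None):
    s=read_state();p=np.array(s["tool_pos"]);R=Ro.from_rotvec(s["tcp_rot"])
    M=R.as_matrix();print("t",round(s["time"],2),"p",p.round(4),"x",M[:,0].round(3),"y",M[:,1].round(3),"z",M[:,2].round(3),"q",np.round(s["q"],2),"w",round(s["width"],3),"grip",round(s["grip_force"],1),"F",np.round(s["wrist_force"],1))
    if yaxis is not None:
        # tool pointing down, y axis horizontal along yaxis (deg), two options
        for a in(yaxis,yaxis+180):
            y=np.array([np.cos(np.deg2rad(a)),np.sin(np.deg2rad(a)),0]);z=np.array([0,0,-1.]);x=np.cross(y,z)
            print(" turn(tool rotvec) for y at",a,(R.inv()*Ro.from_matrix(np.c_[x,y,z])).as_rotvec().round(4))
    if target is not None: print(" shift(tool,cm)",(R.inv().apply(np.array(target)-p)*100).round(2))
def rack(x,y,z): return np.array([RC[0]+x*np.cos(TH)-y*np.sin(TH),RC[1]+x*np.sin(TH)+y*np.cos(TH),z])
E
python3 - <<'E'
from h import *
m=camera_model("side")
c=lambda p:(275+(p[0]+.5)/6-.5,195+(p[1]+.5)/6-.5)
print("back top",[onz(ray(m,c(p)),.0826).round(3) for p in[(272,108),(618,168)]])
print("base rear",[onz(ray(m,c(p)),.0).round(3) for p in[(260,283),(595,328)]])
print("tin base",onz(ray(m,c((118,365))),0.),"roundtin top",onz(ray(m,c((478,510))),.05))
print(rack(-.165,0,.23)); plan(rack(-.165,0,.23),82.5+90)
E
```

```text
back top [array([ 0.514, -0.178,  0.083]), array([ 0.53 , -0.38 ,  0.083])]
base rear [array([ 0.447, -0.194,  0.   ]), array([ 0.475, -0.39 ,  0.   ])]
tin base [ 0.36483762 -0.12624073  0.        ] roundtin top [ 0.3020593  -0.33607001  0.05      ]
[ 0.50346318 -0.0545884   0.23      ]
t 0.1 p [ 0.2761 -0.6152  0.2301] x [0.912 0.409 0.   ] y [ 0.409 -0.912 -0.002] z [-0.001  0.002 -1.   ] q [-1.19  0.26  1.61  0.    1.27 -0.04] w 1.005 grip 0.0 F [-0.3 -0.5 -0.1]
 turn(tool rotvec) for y at 172.5 [-1.3000e-03  2.2000e-03  2.1235e+00]
 turn(tool rotvec) for y at 352.5 [-0.0019 -0.0011 -1.0181]
 shift(tool,cm) [ 43.7  -41.84   0.1 ]
```

```bash
python3 -m crank '[[[0,0,-3,0,0,0],[0,0,-3,0,0,0],[0,0,-2,0,0,-0.12],[0,0,0,0,0,-0.12],[0,0,0,0,0,-0.12],[0,0,0,0,0,-0.12],[0,0,0,0,0,-0.12],[0,0,0,0,0,-0.12]]]' 5 && python3 -m crank '[[[0,0,0,0,0,-0.12],[0,0,0,0,0,-0.12],[0,0,0,0,0,-0.058],[0,0,0,0,0,0]]]'
python3 - <<'E'
from h import *
plan(rack(-.175,0,.30),82.5+90)
E
```

```text
time: 0.77
tool_pos: [0.2762, -0.6155, 0.3106]
tcp_rot: [-2.637, -1.705, -0.0]
wrist_force: [0.2, 0.5, 0.3]
width: 0.588
grip_force: 0.0
time: 1.1
tool_pos: [0.2762, -0.6155, 0.3105]
tcp_rot: [-2.36, -2.072, -0.001]
wrist_force: [0.5, -0.3, -0.1]
width: 0.587
grip_force: 0.0
t 1.1 p [ 0.2762 -0.6155  0.3105] x [0.129 0.992 0.001] y [ 0.992 -0.129 -0.001] z [-0.001  0.001 -1.   ] q [-1.19  0.23  1.5   0.    1.41 -1.06] w 0.587 grip 0.0 F [ 0.5 -0.3 -0.1]
 turn(tool rotvec) for y at 172.5 [ 1.9000e-03 -1.0000e-03 -3.1404e+00]
 turn(tool rotvec) for y at 352.5 [-0.0007 -0.0012  0.0012]
 shift(tool,cm) [57.56 15.28  1.1 ]
```

```bash
python3 -m crank '[[[3.6,1.5,0,0,0,0],[3.6,1.5,0,0,0,0],[3.6,1.5,0,0,0,0],[3.6,1.5,0,0,0,0],[3.6,1.5,0,0,0,0],[3.6,1.5,0,0,0,0],[3.6,1.5,0,0,0,0],[3.6,1.5,0,0,0,0]]]'
python3 - <<'E'
from h import *
import pickle
plan(rack(-.175,0,.30),82.5+90)
m=camera_model("wrist");I=read_camera("wrist");cv2.imwrite("pics/w1.png",I);pickle.dump(m,open("w1.pkl","wb"))
print(m)
E
```

```text
time: 1.77
tool_pos: [0.4334, -0.3441, 0.3111]
tcp_rot: [-2.365, -2.068, -0.0]
wrist_force: [0.5, -0.3, -0.7]
width: 0.585
grip_force: 0.0
t 1.77 p [ 0.4334 -0.3441  0.3111] x [0.133 0.991 0.   ] y [ 0.991 -0.133 -0.   ] z [-0.  0. -1.] q [-0.72 -0.01  1.76  0.    1.39 -0.58] w 0.585 grip 0.0 F [ 0.5 -0.3 -0.7]
 turn(tool rotvec) for y at 172.5 [-2.000e-04  1.000e-04  3.139e+00]
 turn(tool rotvec) for y at 352.5 [-0.0001 -0.0001 -0.0026]
 shift(tool,cm) [28.63  3.1   1.11]
{'camera_matrix': array([[297.31863964,   0.        , 257.62566344],
       [  0.        , 297.31863964, 193.4185344 ],
       [  0.        ,   0.        ,   1.        ]]), 'R': array([[ 9.91241733e-01, -1.32057137e-01, -8.59254522e-04],
       [-1.26828416e-01, -9.53767039e-01,  2.72475666e-01],
       [-3.68018851e-02, -2.69980274e-01, -9.62162290e-01]]), 't': array([-0.47434766, -0.33062082,  0.37859053])}
```

View pics/w1.png

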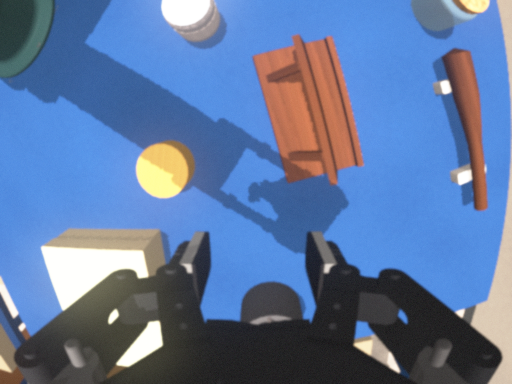

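Run:
```python
import cv2
a=cv2.imread("pics/w1.png")[28:192,245:370]; cv2.imwrite("pics/c3.png",cv2.resize(a,None,fx=3.6,fy=3.6,interpolation=cv2.INTER_CUBIC))
```

```text
(no output)
```

View pics/c3.png

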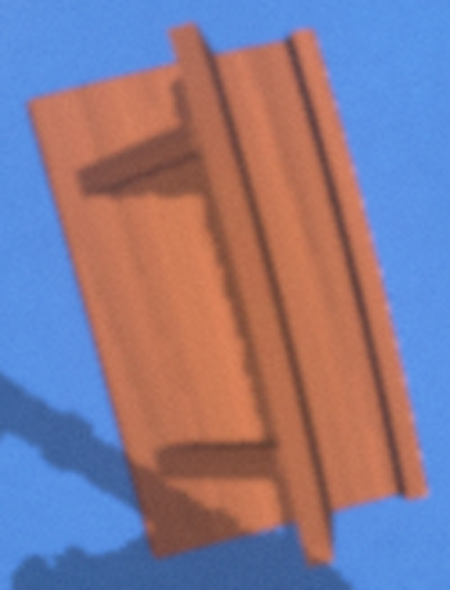

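Run:
```python
from h import *
import pickle
m=pickle.load(open("w1.pkl","rb"))
c=lambda p:(245+(p[0]+.5)/3.6-.5,28+(p[1]+.5)/3.6-.5)
f=lambda p,z:onz(wray(m,c(p)),z)[:2].round(4)
for n,a,b,z in[("lip top inner",(290,37),(405,498),.029),("lip top outer",(315,32),(427,494),.029),("back top front",(195,25),(330,558),.0826),("back top rear",(170,30),(305,563),.0826),("base rear",(30,102),(155,556),.015),("base rear0",(30,102),(155,556),.0)]:
    A,B=f(a,z),f(b,z);d=A-B;print(n,A,B,"mid",(A+B)/2,"len",np.hypot(*d).round(3),"ang",np.degrees(np.arctan2(d[1],d[0])).round(2))
```

```text
lip top inner [ 0.5524 -0.1784] [ 0.5802 -0.3722] mid [ 0.5663 -0.2753] len 0.196 ang 98.16
lip top outer [ 0.5631 -0.1767] [ 0.5903 -0.3716] mid [ 0.5767  -0.27415] len 0.197 ang 97.94
back top front [ 0.5056 -0.184 ] [ 0.5326 -0.379 ] mid [ 0.5191 -0.2815] len 0.197 ang 97.88
back top rear [ 0.4966 -0.185 ] [ 0.523  -0.3797] mid [ 0.5098  -0.28235] len 0.196 ang 97.72
base rear [ 0.4461 -0.1928] [ 0.4732 -0.3872] mid [ 0.45965 -0.29   ] len 0.196 ang 97.94
base rear0 [ 0.4462 -0.19  ] [ 0.4743 -0.391 ] mid [ 0.46025 -0.2905 ] len 0.203 ang 97.96
```

```bash
python3 -m crank '[[[3.6,0.4,0,0,0,0],[3.6,0.4,0,0,0,0],[3.6,0.4,0,0,0,0],[3.6,0.4,0,0,0,0],[3.6,0.4,0,0,0,0],[3.6,0.4,0,0,0,0],[3.5,0.4,0,0,0,0],[3.5,0.3,0,0,0,0]]]' && python3 -m crank '[[[0,0,3,0,0,0],[0,0,3,0,0,0],[0,0,0,0,0,0]]]'
python3 - <<'E'
from h import *
plan(rack(-.175,0,.143),82.5+90)
m=camera_model("wrist");I=read_camera("wrist");cv2.imwrite("pics/w2.png",I);print(m["R"],m["t"])
E
```

```text
time: 2.48
tool_pos: [0.5011, -0.0649, 0.3112]
tcp_rot: [2.364, 2.069, 0.0]
wrist_force: [0.9, -0.4, -1.3]
width: 0.588
grip_force: 0.0
time: 2.73
tool_pos: [0.4971, -0.0649, 0.2449]
tcp_rot: [-2.355, -2.066, 0.011]
wrist_force: [-2.0, 1.1, -1.1]
width: 0.586
grip_force: 0.0
t 2.73 p [ 0.4971 -0.0649  0.2449] x [0.13  0.991 0.   ] y [ 0.991 -0.13  -0.011] z [-0.011  0.002 -1.   ] q [-0.18 -0.07  1.94 -0.    1.28 -0.05] w 0.586 grip 0.0 F [-2.   1.1 -1.1]
 turn(tool rotvec) for y at 172.5 [ 7.0000e-04 -1.7300e-02 -3.1413e+00]
 turn(tool rotvec) for y at 352.5 [-0.011  -0.0005  0.0002]
 shift(tool,cm) [ 0.1   0.61 10.18]
[[ 0.99153897 -0.1292765  -0.01175008]
 [-0.12123059 -0.95456942  0.27221381]
 [-0.04640711 -0.26848613 -0.96216505]] [-0.49801839 -0.04101293  0.39750051]
```

View pics/w2.png

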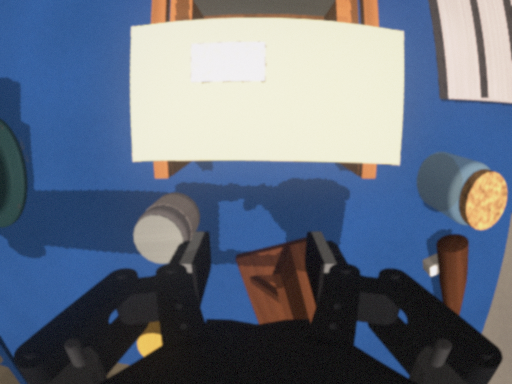

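Run:
```python
from h import *
m=camera_model("wrist")
def inr(P): 
    d=P[:2]-RC; c,s=np.cos(TH),np.sin(TH); return np.round([d@[c,s],d@[-s,c]],4)
P=[onz(wray(m,p),.166) for p in[(131,27),(404,33),(399.5,165),(132.5,161.5)]]
print(np.round(P,4),np.mean(P,0),[inr(p) for p in P],inr(np.mean(P,0)))
print("rail ends",[inr(onz(wray(m,p),.138)) for p in[(153.5,177),(171.5,178),(360.5,178),(376.5,178)]])
plan(rack(-.175,0,.143),172.5)
```

```text
[[ 0.4156  0.0894  0.166 ]
 [ 0.6324  0.0581  0.166 ]
 [ 0.6171 -0.051   0.166 ]
 [ 0.4002 -0.0204  0.166 ]] [0.51631865 0.01903928 0.166     ] [array([-0.0337,  0.1059]), array([-0.0365, -0.1132]), array([-0.1466, -0.1122]), array([-0.1446,  0.1069])] [-0.0903 -0.0031]
rail ends [array([-0.164 ,  0.0998]), array([-0.1651,  0.0824]), array([-0.1645, -0.0879]), array([-0.1642, -0.1038])]
t 2.78 p [ 0.4982 -0.0657  0.2476] x [0.131 0.991 0.   ] y [ 0.991 -0.131 -0.008] z [-0.008  0.001 -1.   ] q [-0.18 -0.07  1.94 -0.    1.28 -0.05] w 0.582 grip 0.0 F [0.  0.8 0.1]
 turn(tool rotvec) for y at 172.5 [-5.0000e-04  1.2900e-02  3.1411e+00]
 turn(tool rotvec) for y at 352.5 [-0.0082 -0.0003 -0.0005]
 shift(tool,cm) [ 0.16  0.46 10.46]
```

```bash
sed -i 's/RC=np.array(\[.525,.109\])/RC=np.array([.527,.109])/' h.py
python3 -m crank '[[[-0.2,0.3,2,0,0,0],[0,0.2,2,0,0,0],[0,0,2,0,0,0],[0,0,2,0,0,0],[0,0,1.5,0,0,0],[0,0,0,0,0,0],[0,0,0,0,0,0]]]'
python3 - <<'E'
from h import *
plan(rack(-.175,0,.143),172.5)
E
```

```text
time: 3.37
tool_pos: [0.506, -0.0698, 0.1572]
tcp_rot: [-2.364, -2.069, 0.0]
wrist_force: [-0.0, -0.1, 0.5]
width: 0.586
grip_force: 0.0
t 3.37 p [ 0.506  -0.0698  0.1572] x [ 0.132  0.991 -0.   ] y [ 0.991 -0.132 -0.   ] z [-0. -0. -1.] q [-0.19  0.01  2.03 -0.    1.1  -0.05] w 0.586 grip 0.0 F [-0.  -0.1  0.5]
 turn(tool rotvec) for y at 172.5 [0.     0.     3.1397]
 turn(tool rotvec) for y at 352.5 [-0.      0.     -0.0019]
 shift(tool,cm) [ 0.5  -0.26  1.42]
```

```bash
python3 -m crank '[[[0,-0.2,0.7,0,0,0],[0,0,0.7,0,0,0],[0,0,0,0,0,0],[1,0,0,0,0,0],[1,0,0,0,0,0],[1,0,0,0,0,0],[1,0,0,0,0,0],[1,0,0,0,0,0]]]' && python3 -m crank '[[[1.2,0,0,0,0,0],[1.2,0,0,0,0,0],[1.2,0,0,0,0,0],[1.2,0,0,0,0,0],[1.2,0,0,0,0,0],[1.2,0,0,0,0,0],[0.8,0,0,0,0,0],[0,0,0,0,0,0]]]'
python3 - <<'E'
from h import *
plan(rack(.034,0,.143),172.5)
I=read_camera("wrist");m=camera_model("wrist");cv2.imwrite("pics/w3.png",I);print(m["R"],m["t"])
E
```

```text
time: 4.03
tool_pos: [0.5107, -0.0186, 0.1428]
tcp_rot: [2.36, 2.071, -0.0]
wrist_force: [-0.0, -3.5, 1.5]
width: 0.587
grip_force: 2.1
time: 4.7
tool_pos: [0.521, 0.0625, 0.1424]
tcp_rot: [-2.36, -2.072, -0.002]
wrist_force: [0.1, -0.1, -0.4]
width: 0.585
grip_force: 0.0
t 4.7 p [0.521  0.0625 0.1424] x [0.129 0.992 0.002] y [ 0.992 -0.129  0.   ] z [ 0.     0.002 -1.   ] q [0.07 0.05 2.02 0.   1.07 0.2 ] w 0.585 grip 0.0 F [ 0.1 -0.1 -0.4]
 turn(tool rotvec) for y at 172.5 [ 3.0000e-03  2.0000e-04 -3.1403e+00]
 turn(tool rotvec) for y at 352.5 [ 0.0002 -0.0019  0.0013]
 shift(tool,cm) [ 8.09  0.   -0.04]
[[ 0.99173695 -0.12828289 -0.00115281]
 [-0.12316844 -0.95463423  0.27111441]
 [-0.03587985 -0.26873219 -0.96254644]] [-0.50785646  0.11207209  0.32837896]
```

View pics/w3.png

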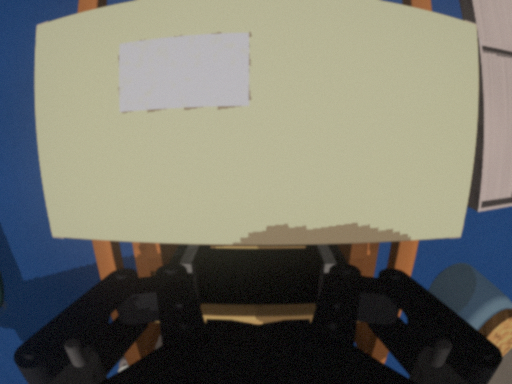

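```bash
python3 -m crank '[[[1,0,0,0,0,0],[1,0,0,0,0,0],[1,0,0,0,0,0],[1,0,0,0,0,0],[1,0,0,0,0,0],[1,0,0,0,0,0],[1,0,0,0,0,0],[0.3,0,0,0,0,0]]]' && python3 -m crank '[[[0.3,0,0,0,0,0],[0.2,0,0,0,0,0],[0.2,0,0,0,0,0],[0,0,0,0,0,0]]]'
python3 - <<'E'
from h import *
plan(rack(.034,0,.143),172.5)
E
```

```text
time: 5.42
tool_pos: [0.5303, 0.1343, 0.142]
tcp_rot: [-2.36, -2.072, -0.0]
wrist_force: [-1.3, -2.7, 0.8]
width: 0.588
grip_force: 1.5
time: 5.75
tool_pos: [0.5311, 0.1397, 0.1422]
tcp_rot: [-2.362, -2.071, -0.0]
wrist_force: [0.2, -0.6, -0.8]
width: 0.589
grip_force: 0.3
t 5.75 p [0.5311 0.1397 0.1422] x [0.131 0.991 0.001] y [ 0.991 -0.131 -0.   ] z [-0.     0.001 -1.   ] q [0.21 0.1  1.97 0.   1.07 0.34] w 0.589 grip 0.3 F [ 0.2 -0.6 -0.8]
 turn(tool rotvec) for y at 172.5 [-1.0000e-03  4.0000e-04  3.1413e+00]
 turn(tool rotvec) for y at 352.5 [-0.0002 -0.0006 -0.0003]
 shift(tool,cm) [ 0.3  -0.01 -0.08]
```

```bash
python3 -m crank '[[[0.3,0,0,0,0,0],[0.2,0,0,0,0,0],[0.2,0,0,0,0,0],[0.2,0,0,0,0,0]]]' && python3 -m crank '[[[0.2,0,0,0,0,0],[0.2,0,0,0,0,0]]]'
```

```text
time: 6.08
tool_pos: [0.5322, 0.1439, 0.1423]
tcp_rot: [2.355, 2.07, -0.01]
wrist_force: [-2.7, -22.1, 4.7]
width: 0.582
grip_force: 11.3
time: 6.25
tool_pos: [0.5321, 0.1439, 0.1424]
tcp_rot: [2.351, 2.068, -0.02]
wrist_force: [-3.8, -36.0, 7.1]
width: 0.585
grip_force: 17.9
```

```bash
python3 -m crank '[[[-1,0,0,0,0,0],[-1,0,0,0,0,0],[-1,0,-2,0,0,0],[-2,0,-3,0,0,0],[-3,0,-3,0,0,0],[-3,0,-3,0,0,0],[-2.5,0,-2,0,0,0],[-1.7,0,0,0,0,0]]]' 6 && python3 -m crank '[[[0,0,0,0,0,-0.12],[0,0,0,0,0,-0.12],[0,0,0,0,0,-0.12],[0,0,0,0,0,-0.12],[0,0,0,0,0,-0.12],[0,0,0,0,0,-0.12],[0,0,0,0,0,-0.12],[0,0,0,0,0,-0.12]]]' &&  python3 -m crank '[[[0,0,0,0,0,-0.12],[0,0,0,0,0,-0.12],[0,0,0,0,0,-0.12],[0,0,0,0,0,-0.12],[0,0,0,0,0,-0.12],[0,0,0,0,0,0],[0,0,0,0,0,0]]]'
python3 - <<'E'
from h import *
plan(rack(-.11,0,.25),82.5)
I=read_camera("wrist");m=camera_model("wrist");cv2.imwrite("pics/w4.png",I);print(m["R"],m["t"])
cv2.imwrite("pics/s4.png",read_camera("scene"))
E
```

```text
time: 6.92
tool_pos: [0.5163, 0.001, 0.278]
tcp_rot: [2.357, 2.065, 0.014]
wrist_force: [0.6, 1.1, -0.3]
width: 0.703
grip_force: 0.0
time: 7.58
tool_pos: [0.5135, 0.0032, 0.2717]
tcp_rot: [1.13, 2.93, 0.003]
wrist_force: [-0.0, -0.3, 0.1]
width: 0.7
grip_force: 0.0
time: 8.17
tool_pos: [0.5134, 0.0029, 0.2715]
tcp_rot: [0.228, 3.132, 0.001]
wrist_force: [0.2, 0.1, 1.1]
width: 0.701
grip_force: 0.0
t 8.17 p [0.5134 0.0029 0.2715] x [-0.989  0.145 -0.001] y [0.145 0.989 0.001] z [ 0.001  0.001 -1.   ] q [-0.04 -0.07  1.89  0.    1.32 -1.47] w 0.701 grip 0.0 F [0.2 0.1 1.1]
 turn(tool rotvec) for y at 82.5 [ 0.001   0.0009 -0.0142]
 turn(tool rotvec) for y at 262.5 [ 1.4000e-03 -1.5000e-03  3.1274e+00]
 shift(tool,cm) [ 0.03 -0.31  2.15]
[[ 1.43515997e-01  9.89647994e-01 -7.80356437e-05]
 [ 9.52371135e-01 -1.38088772e-01  2.71883636e-01]
 [ 2.69058319e-01 -3.90939701e-02 -9.62330132e-01]] [-0.07650302 -0.53441877  0.27955249]
```

View pics/w4.png

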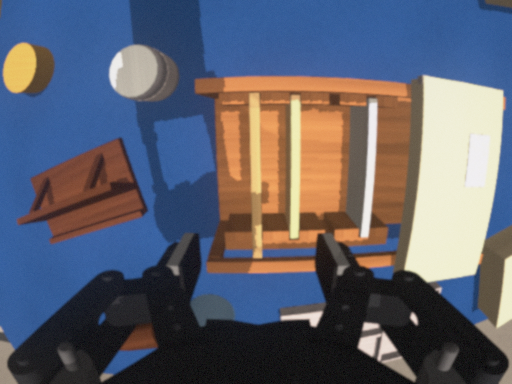

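Run:
```python
from h import *
m=camera_model("wrist");I=cv2.imread("pics/w4.png")
for r in(110,175,240):
    g=I[r,240:275].astype(int); print(r,[int(v) for v in g[:,1]])
A,B=[onz(wray(m,p),.132) for p in[(254.3,95),(258.3,257)]]
print(A,B,(A+B)/2,np.degrees(np.arctan2(*(A-B)[1::-1])),np.hypot(*(A-B)[:2]))
def inr(P):
    d=P[:2]-RC; c,s=np.cos(TH),np.sin(TH); return np.round([d@[c,s],d@[-s,c]],4)
print(inr((A+B)/2), "box edge",[inr(onz(wray(m,p),.166)) for p in[(423,76),(397,269)]],"rails",[inr(onz(wray(m,p),.138)) for p in[(196,92),(207,260)]])
```

```text
110 [96, 97, 96, 97, 98, 98, 99, 107, 124, 159, 191, 203, 208, 209, 208, 209, 214, 214, 213, 183, 142, 115, 112, 116, 115, 116, 117, 117, 121, 109, 109, 115, 117, 115, 118]
175 [127, 108, 108, 105, 107, 104, 105, 105, 107, 109, 134, 173, 196, 204, 207, 207, 210, 214, 217, 215, 196, 174, 163, 158, 159, 157, 159, 156, 158, 161, 160, 161, 158, 160, 159]
240 [99, 96, 98, 97, 96, 96, 99, 95, 98, 96, 101, 102, 110, 124, 137, 161, 185, 202, 207, 211, 206, 182, 151, 138, 143, 144, 142, 145, 146, 144, 141, 144, 145, 147, 149]
[0.42862619 0.01187457 0.132     ] [ 0.59345294 -0.0080738   0.132     ] [0.51103956 0.00190039 0.132     ] 173.09926909728622 0.16602950579953019
[-0.1083  0.0018] box edge [array([0.0451, 0.1083]), array([ 0.0373, -0.0848])] rails [array([-0.163 ,  0.0893]), array([-0.1618, -0.0817])]
```

```bash
python3 -m crank '[[[0.1,-0.2,3,0,0,-0.01],[0,0,3,0,0,0],[0,0,3,0,0,0],[0,0,3,0,0,0],[0,0,2,0,0,0],[0,0,2,0,0,0],[0,0,1,0,0,0],[0,0,0,0,0,0]]]' 4
python3 - <<'E'
from h import *
plan([.512,.001,.093],83)
E
```

```text
time: 8.93
tool_pos: [0.5097, 0.0009, 0.0985]
tcp_rot: [-0.209, -3.129, -0.0]
wrist_force: [-0.2, 0.1, -0.2]
width: 0.47
grip_force: 0.0
t 8.93 p [0.5097 0.0009 0.0985] x [-0.991  0.133  0.005] y [ 0.133  0.991 -0.   ] z [-0.005  0.    -1.   ] q [-0.05  0.08  2.08  0.    0.99 -1.48] w 0.47 grip 0.0 F [-0.2  0.1 -0.2]
 turn(tool rotvec) for y at 83 [-0.0002 -0.0053 -0.011 ]
 turn(tool rotvec) for y at 263 [-8.3000e-03  4.0000e-04  3.1306e+00]
 shift(tool,cm) [-0.23  0.04  0.55]
```

```bash
python3 -m crank '[[[0,0,0.5,0,0,0],[0,0,0,0,0,0],[0,0,0,0,0,0]]]' 4 && python3 -m crank '[[[0,0,0,0,0,0],[0,0,0,0,0,0],[0,0,0,0,0,0],[0,0,0,0,0,0],[0,0,0,0,0,0],[0,0,0,0,0,0],[0,0,0,0,0,0],[0,0,0,0,0,0]]]' 0.5 50;  python3 - <<'E'
from h import *
plan([.512,.001,.093],83)
E
```

```text
time: 9.18
tool_pos: [0.513, 0.0008, 0.0975]
tcp_rot: [0.207, 3.133, 0.0]
wrist_force: [-0.2, 0.7, -0.1]
width: 0.468
grip_force: 0.0
time: 9.85
tool_pos: [0.5128, 0.0008, 0.0973]
tcp_rot: [0.207, 3.133, 0.0]
wrist_force: [-1.4, 1.3, 6.1]
width: 0.108
grip_force: 49.9
t 9.85 p [0.5128 0.0008 0.0973] x [-0.991  0.131 -0.002] y [0.131 0.991 0.   ] z [ 0.002  0.    -1.   ] q [-0.05  0.08  2.08  0.    0.98 -1.49] w 0.108 grip 49.9 F [-1.4  1.3  6.1]
 turn(tool rotvec) for y at 83 [ 0.0003  0.0019 -0.0097]
 turn(tool rotvec) for y at 263 [ 2.9000e-03 -4.0000e-04  3.1319e+00]
 shift(tool,cm) [0.08 0.01 0.43]
```

```bash
python3 -m crank '[[[0,0,-0.5,0,0,0],[0,0,-1,0,0,0],[0,0,-1,0,0,0],[0,0,-1.5,0,0,0],[0,0,-1.5,0,0,0],[0,0,-1.5,0,0,0],[0,0,-1.5,0,0,0],[0,0,-1.5,0,0,0]]]' && python3 -m crank '[[[0,0,-1.5,0,0,0],[0,0,-1.5,0,0,0],[0,0,-2,0,0,0],[0,0,-2,0,0,0],[0,0,-1.5,0,0,0],[0,0,-0.5,0,0,0],[0,0,0,0,0,0],[0,0,0,0,0,0]]]'
python3 - <<'E'
from h import *
plan([.512,.001,.29],83)
E
```

```text
time: 10.52
tool_pos: [0.5103, 0.0008, 0.1963]
tcp_rot: [-0.207, -3.131, 0.0]
wrist_force: [0.0, -0.4, -3.1]
width: 0.114
grip_force: 49.7
time: 11.18
tool_pos: [0.511, 0.0008, 0.2853]
tcp_rot: [-0.207, -3.133, 0.0]
wrist_force: [-0.6, -0.3, -5.2]
width: 0.116
grip_force: 50.0
t 11.18 p [0.511  0.0008 0.2853] x [-0.991  0.131  0.002] y [ 0.131  0.991 -0.   ] z [-0.002  0.    -1.   ] q [-0.05 -0.08  1.88  0.    1.34 -1.49] w 0.116 grip 50.0 F [-0.6 -0.3 -5.2]
 turn(tool rotvec) for y at 83 [-0.0001 -0.0018 -0.0097]
 turn(tool rotvec) for y at 263 [-2.9000e-03  2.0000e-04  3.1319e+00]
 shift(tool,cm) [-0.09  0.03 -0.47]
```

```bash
python3 -m crank '[[[-0.3,-1.3,0,0,0,0],[-0.7,-2.7,0,0,0,0],[-0.7,-2.7,0,0,0,0],[-0.7,-2.7,0,0,0,0],[-0.7,-2.7,0,0,0,0],[-0.7,-2.7,0,0,0,0],[-0.7,-2.7,0,0,0,0],[-0.7,-2.7,0,0,0,0]]]' && python3 -m crank '[[[-0.7,-2.7,0,0,0,0],[-0.7,-2.7,0,0,0,0],[-0.3,-1.5,0,0,0,0],[0,0,0,0,0,0.06],[0,0,0,0,0,0.1],[0,0,0,0,0,0.1],[0,0,0,0,0,0.1],[0,0,0,0,0,0.1]]]' && python3 -m crank '[[[0,0,0,0,0,0.1],[0,0,0,0,0,0.1],[0,0,0,0,0,0.1],[0,0,0,0,0,0.1],[0,0,0,0,0,0.1],[0,0,0,0,0,0.1],[0,0,0,0,0,0.1],[0,0,0,0,0,0.1]]]' && python3 -m crank '[[[0,0,0,0,0,0.04],[0,0,0,0,0,0],[0,0,0,0,0,0]]]'
python3 - <<'E'
from h import *
plan([.54,-.28,.285],7.9)
I=read_camera("wrist");m=camera_model("wrist");cv2.imwrite("pics/w5.png",I)
E
```

```text
time: 11.85
tool_pos: [0.5356, -0.2071, 0.2836]
tcp_rot: [-0.207, -3.131, -0.002]
wrist_force: [0.3, 0.1, -4.8]
width: 0.108
grip_force: 49.9
time: 12.52
tool_pos: [0.5437, -0.2761, 0.2841]
tcp_rot: [-0.922, -2.999, -0.002]
wrist_force: [-0.2, -0.7, -3.3]
width: 0.113
grip_force: 50.0
time: 13.18
tool_pos: [0.5438, -0.2759, 0.2842]
tcp_rot: [-2.017, -2.403, 0.001]
wrist_force: [-0.5, 0.7, -4.4]
width: 0.112
grip_force: 50.0
time: 13.43
tool_pos: [0.544, -0.2762, 0.2847]
tcp_rot: [-2.058, -2.37, 0.001]
wrist_force: [0.0, -0.4, -4.0]
width: 0.107
grip_force: 50.0
t 13.43 p [ 0.544  -0.2762  0.2847] x [-0.14   0.99   0.002] y [ 0.99   0.14  -0.002] z [-0.002  0.002 -1.   ] q [-0.51  0.12  1.68  0.    1.35 -0.65] w 0.107 grip 50.0 F [ 0.  -0.4 -4. ]
 turn(tool rotvec) for y at 7.9 [-0.0021 -0.0019  0.0027]
 turn(tool rotvec) for y at 187.9 [ 3.0000e-03 -3.3000e-03 -3.1389e+00]
 shift(tool,cm) [-0.32 -0.45 -0.03]
```

View pics/w5.png

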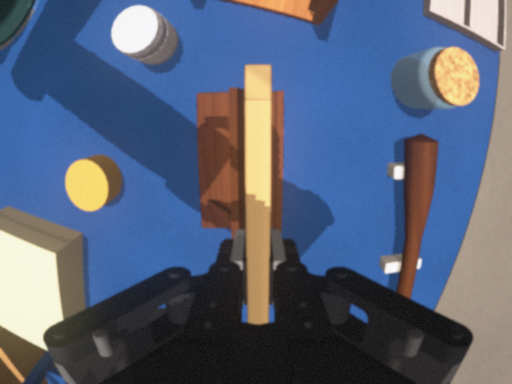

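```bash
python3 -m crank '[[[0,0,0,-0.04,0,0],[0,0,0,-0.07,0,0],[0,0,0,-0.07,0,0],[0,0,0,-0.07,0,0],[0,0,0,-0.03,0,0],[0,0,0,0,0,0],[0,0,0,0,0,0]]]'
python3 - <<'E'
from h import *
plan([.5233,-.2811,.20])
plan([.5233,-.2811,.1084])
E
```

```text
time: 14.07
tool_pos: [0.5437, -0.2769, 0.2858]
tcp_rot: [1.932, 2.221, 0.311]
wrist_force: [-0.0, 0.2, -3.9]
width: 0.112
grip_force: 50.0
t 14.07 p [ 0.5437 -0.2769  0.2858] x [-0.138  0.99   0.   ] y [0.952 0.133 0.275] z [ 0.272  0.038 -0.962] q [-0.62 -0.03  1.85  0.21  1.12 -0.83] w 0.112 grip 50.0 F [-0.   0.2 -3.9]
 shift(tool,cm) [-0.14 -4.36  7.67]
t 14.07 p [ 0.5437 -0.2769  0.2858] x [-0.138  0.99   0.   ] y [0.952 0.133 0.275] z [ 0.272  0.038 -0.962] q [-0.62 -0.03  1.85  0.21  1.12 -0.83] w 0.112 grip 50.0 F [-0.   0.2 -3.9]
 shift(tool,cm) [-0.14 -6.87 16.48]
```

```bash
python3 -m crank '[[[-0.1,-0.7,1.3,0,0,0],[0,-0.8,1.4,0,0,0],[0,-0.8,1.4,0,0,0],[0,-0.8,1.4,0,0,0],[0,-0.7,1.2,0,0,0],[0,-0.5,1.0,0,0,0],[0,0,0,0,0,0],[0,0,0,0,0,0]]]'
python3 - <<'E'
from h import *
plan([.5233,-.2811,.1084])
for n in("side","scene","wrist"): cv2.imwrite(f"pics/{n}6.png",read_camera(n))
E
```

```text
time: 14.73
tool_pos: [0.5247, -0.2803, 0.1991]
tcp_rot: [1.932, 2.221, 0.313]
wrist_force: [-0.6, -1.0, -4.5]
width: 0.108
grip_force: 50.1
t 14.73 p [ 0.5247 -0.2803  0.1991] x [-0.139  0.99   0.001] y [0.952 0.133 0.275] z [ 0.272  0.04  -0.961] q [-0.65  0.01  1.98  0.24  0.97 -0.9 ] w 0.108 grip 50.1 F [-0.6 -1.  -4.5]
 shift(tool,cm) [-0.07 -2.63  8.68]
```

```bash
python3 -m crank '[[[-0.1,-0.4,1.3,0,0,0],[0,-0.4,1.3,0,0,0],[0,-0.4,1.3,0,0,0],[0,-0.4,1.3,0,0,0],[0,-0.4,1.3,0,0,0],[0,-0.3,1.0,0,0,0],[0,-0.2,0.6,0,0,0],[0,0,0,0,0,0]]]'
python3 - <<'E'
from h import *
plan([.5233,-.2811,.0984])
I=read_camera("scene")[115:215,215:315]; J=read_camera("wrist")
a=cv2.resize(I,(400,400),interpolation=cv2.INTER_CUBIC);b=cv2.resize(J[:,100:400],(400,512))
c=np.zeros((512,800,3),np.uint8);c[:400,:400]=a;c[:,400:]=b;cv2.imwrite("pics/c7.png",c)
E
```

```text
time: 15.55
tool_pos: [0.5229, -0.2815, 0.1144]
tcp_rot: [1.932, 2.221, 0.313]
wrist_force: [-0.4, 0.4, -4.6]
width: 0.112
grip_force: 49.9
t 15.55 p [ 0.5229 -0.2815  0.1144] x [-0.139  0.99   0.001] y [0.952 0.133 0.275] z [ 0.272  0.039 -0.961] q [-0.65  0.09  2.06  0.27  0.81 -0.96] w 0.112 grip 49.9 F [-0.4  0.4 -4.6]
 shift(tool,cm) [ 0.03 -0.4   1.55]
```

View pics/c7.png

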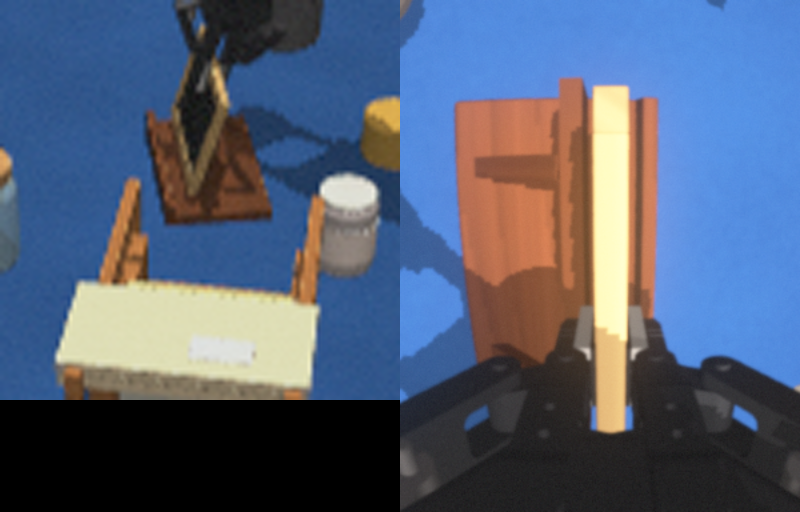

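```bash
python3 -m crank '[[[0,-0.1,0.4,0,0,0],[0,-0.1,0.4,0,0,0],[0,-0.1,0.3,0,0,0],[0,0,0.2,0,0,0],[0,0,0,0,0,0]]]' && python3 -m crank '[[[0,-0.05,0.15,0,0,0],[0,0,0,0,0,0]]]' && python3 -m crank '[[[0,-0.05,0.15,0,0,0],[0,0,0,0,0,0]]]'
```

```text
time: 16.07
tool_pos: [0.5238, -0.2815, 0.1016]
tcp_rot: [1.931, 2.22, 0.313]
wrist_force: [-1.0, 0.4, -4.4]
width: 0.108
grip_force: 50.0
time: 16.23
tool_pos: [0.524, -0.2818, 0.1004]
tcp_rot: [1.931, 2.22, 0.313]
wrist_force: [-0.6, 0.1, -3.7]
width: 0.109
grip_force: 50.0
time: 16.4
tool_pos: [0.5243, -0.2822, 0.0996]
tcp_rot: [1.93, 2.219, 0.313]
wrist_force: [-1.3, -0.5, -0.7]
width: 0.11
grip_force: 50.5
```

```bash
python3 -m crank '[[[0,-0.05,0.15,0,0,0],[0,0,0,0,0,0]]]' && python3 -m crank '[[[0,-0.15,0,-0.01,0,0],[0,-0.15,0,-0.01,0,0],[0,0,0,0,0,0]]]'&& python3 -m crank '[[[0,-0.15,0,-0.01,0,0],[0,0,0,0,0,0]]]'
```

```text
time: 16.57
tool_pos: [0.5248, -0.2829, 0.099]
tcp_rot: [1.929, 2.218, 0.312]
wrist_force: [-3.3, -0.4, 4.6]
width: 0.107
grip_force: 51.5
time: 16.82
tool_pos: [0.5224, -0.2833, 0.0982]
tcp_rot: [1.919, 2.202, 0.336]
wrist_force: [1.4, -1.2, 5.1]
width: 0.111
grip_force: 51.3
time: 16.98
tool_pos: [0.5212, -0.2835, 0.0979]
tcp_rot: [1.914, 2.196, 0.347]
wrist_force: [3.1, -0.4, 5.1]
width: 0.106
grip_force: 51.3
```

```bash
python3 -m crank '[[[0,0,0,0,0,0],[0,0,0,0,0,0],[0,0,0,0,0,0],[0,0,0,0,0,0]]]' 2.6 20
python3 - <<'E'
from h import *
plan()
J=read_camera("wrist")
a=cv2.resize(read_camera("scene")[115:215,215:315],(400,400),interpolation=cv2.INTER_CUBIC);b=cv2.resize(J[:,100:400],(400,512))
c=np.zeros((512,800,3),np.uint8);c[:400,:400]=a;c[:,400:]=b;cv2.imwrite("pics/c8.png",c)
E
```

```text
time: 17.32
tool_pos: [0.5188, -0.2818, 0.0952]
tcp_rot: [1.916, 2.204, 0.344]
wrist_force: [1.3, 0.1, -0.9]
width: 0.302
grip_force: 0.0
t 17.32 p [ 0.5188 -0.2818  0.0952] x [-0.139  0.99   0.001] y [0.944 0.132 0.304] z [ 0.301  0.043 -0.953] q [-0.67  0.1   2.1   0.33  0.75 -1.03] w 0.302 grip 0.0 F [ 1.3  0.1 -0.9]
```

View pics/c8.png

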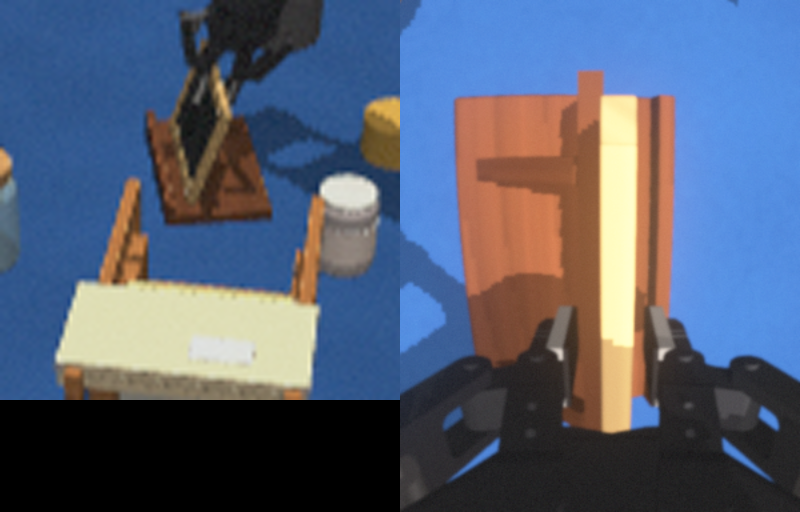

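```bash
python3 -m crank '[[[0,0,-0.5,0,0,0],[0,0,-1,0,0,0],[0,0,-1,0,0,0],[0,0,-1.5,0,0,0],[0,0,-2,0,0,0],[0,0,-2.5,0,0,0],[0,0,-2.5,0,0,0],[0,0,-2.5,0,0,0]]]' && python3 -m crank '[[[0,0,-2,0,0,0],[0,0,-2,0,0,0],[0,0,0,0,0,0],[0,0,0,0,0,0]]]'
python3 - <<'E'
from h import *
plan()
m=camera_model("wrist");J=read_camera("wrist");cv2.imwrite("pics/w9.png",J)
import pickle;pickle.dump(m,open("w9.pkl","wb"))
a=cv2.resize(read_camera("scene")[100:250,190:340],(400,400),interpolation=cv2.INTER_CUBIC);b=cv2.resize(J[:,100:400],(400,512))
c=np.zeros((512,800,3),np.uint8);c[:400,:400]=a;c[:,400:]=b;cv2.imwrite("pics/c9.png",c)
E
```

```text
time: 18.08
tool_pos: [0.4784, -0.2883, 0.2272]
tcp_rot: [1.914, 2.201, 0.344]
wrist_force: [-0.1, -1.3, 0.2]
width: 0.303
grip_force: 0.0
time: 18.42
tool_pos: [0.4673, -0.2908, 0.2657]
tcp_rot: [1.912, 2.198, 0.343]
wrist_force: [-0.1, 0.8, -1.1]
width: 0.301
grip_force: 0.0
t 18.42 p [ 0.4673 -0.2908  0.2657] x [-0.138  0.99  -0.004] y [0.942 0.132 0.308] z [ 0.306  0.039 -0.951] q [-0.75 -0.14  2.    0.27  1.09 -0.99] w 0.301 grip 0.0 F [-0.1  0.8 -1.1]
```

View pics/c9.png

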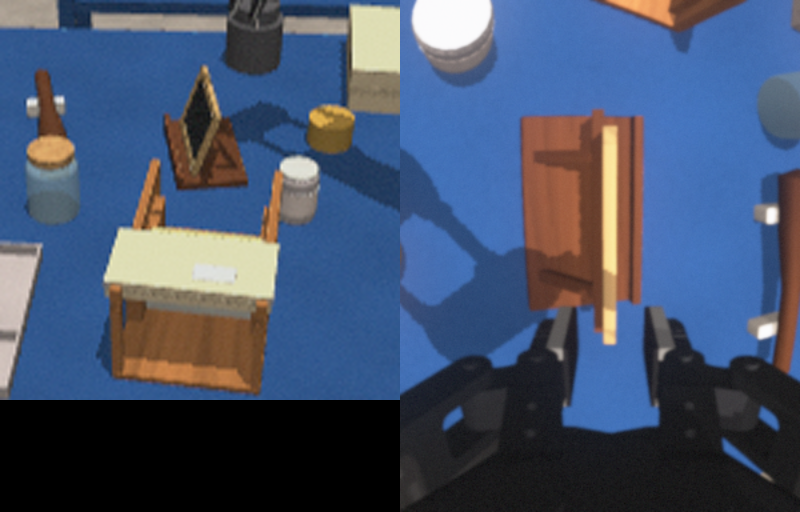

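Run:
```python
from h import *
import pickle
m=pickle.load(open("w9.pkl","rb"))
S=np.array([.5368,-.2792]);sx=np.array([-.9905,-.1375]);sy=np.array([.1375,-.9905])
P=[onz(wray(m,p),.131)[:2] for p in[(257.5,95),(257,258.5)]]
for p in P+[sum(P)/2]: print("stand x,y",((p-S)@sx).round(4),((p-S)@sy).round(4))
```

```text
stand x,y 0.0276 -0.0823
stand x,y 0.0277 0.0869
stand x,y 0.0276 0.0023
```

```bash
python3 -c "
from workcell import *
print(finish_job())"
```

```text
the job is handed in; nothing more can be done
None
```

I handed the job in at about 18.5 s. The flat box is against the stops. The slate leans on the stand, about 2 mm off centre, parallel to it and released. The gripper is clear of everything, but the judging result was not shown.

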